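# Put three pulled power-supply parts back in their own trays

## Robot

A 6-joint arm with a two-finger parallel gripper is mounted at the origin on the work surface. World frame = base frame: x ahead of the robot, y to its left, z up, the work surface at z = 0. Lengths are in m, angles in rad, forces in N, time in s.
With the tool pointing down it reaches from about 0.3 to 0.85 m from the base axis. Payload 5.4 kg.
Tool frame: the origin (TCP) lies at the very end of the fingers, on their centre line; the grasp point (between the pads) lies 19 mm behind it; y points along the fingers, x is the direction in which the jaws open and shut, and the axes are right-handed (so a half turn about y gives the same grasp; the last joint's range is limited). The gripper opens to 85 mm and grips with 20 to 120 N. Pads are 22 mm wide; open, the fingers measure 114 mm over their backs; the gripper's body (76 mm by 85 mm) begins 54 mm behind the grasp point. The pads swing forward as they close: fully open they stand 13 mm farther back than shut.
Start: joints at [-1.434, 0.158, 1.597, -0, 1.386, -0.21], TCP at [0.195, -0.541, 0.21] pointing down, gripper open.
Joint ranges: [-2.91, 2.91], [-0.94, 2.29], [0.18, 2.7], [-1.29, 4.43], [0.17, 2.64], [-3, 3]. Speed limits (rad/s): [2.57, 2.57, 3.14, 3.14, 3.14, 3.14].

## Interface

Orientations are given as a unit quaternion [w, x, y, z].
In Python, from cell import * gives the robot as it stands.
- The arm moves only by the tool step_arm, never from a script. Its argument "targets" is a list of rows, each a list of 6 numbers: the shift along the tool's x, y, z in m, then the turn, a rotation vector about the tool's x, y, z in rad. A call has 1 to 20 rows; each row shifts and turns the commanded pose from where the row before left it, along the tool's axes as they then stand; what a row does not reach is not made up. A row lasts 1/10 s, in which the tool goes at most 50 mm and 8.59 degrees, less where a joint would pass 70% of its speed; a pose out of reach is approached as far as the arm can. A call with a gripper value outside its range is refused whole. "jaw" is the gripper's target within -1 to 1 (fully open at 1, half-way at 0, shut at -1), set as the call begins (left out, the last holds). The fingers move at their own pace and stop on an object; "newtons" is the grip in N (left out, the last holds). Time passes only in rows, so rows that do not move let the fingers close. It gives the time, the measured TCP pose, the force and the opening at its end, in the units of the state.
- read_state(): the state, without advancing time (a new reading comes with each control period).
- read_camera(name): name is "scene" or "top" or "wrist"; returns a dict with "img" (480x640x3 uint8, red, green, blue), "vertical_fov" (degrees; the focal length in pixels is half the picture's height over the tangent of half this angle, whatever the lens; pixels are square), "cx", "cy" (the principal point, pixels), "R" (3x3) and "t" (3): a world point X has camera coordinates R X + t. Camera axes: x right, y down, z forward; pixel columns grow to the right and rows downward; lengths in m; the calibration is good to about 2 mm. A picture is of the moment at which its call begins. There is no depth.
- sign_off(): hands the job in, once; it reports no verdict.
The state is a dict: "t": time; "joint_positions": joint angles; "joint_vel": joint speeds; "tau": joint torques, N m; "position": TCP position; "tcp_rot": TCP orientation; "ft_force": force on the tool from outside, world axes, zero at the start; "wrist_torque": the same for the moment, N m; "grip_width": opening from 0.0 (shut) to 1.0 (fully open).
Only numpy, scipy, OpenCV 4.12 (cv2) and the standard library are available. Lean on these libraries where they do the work, as an engineer would, in place of code of your own. Each camera call takes 0.05 s, during which the arm holds its last target.

## Task

The three parts pulled from the power board are each lying in the wrong tray: the can capacitor belongs in the round tray, the square transformer in the square tray, and the finned heat sink in the oblong tray, lying lengthwise along it. Put each one upright in the middle of its own tray, using the empty black rubber mat as the free spot: set one part down on it and let go while you shift the others. Leave the flux bottle and the solder reel standing where they are.

Things in the scene. Friction and masses are not known exactly. Their poses are not given: they have to be found in the camera images.
- capacitor: Can capacitor: upright black cylinder with a bare aluminium top, diameter 35 mm, 58 mm tall (59 mm with its vent mark), about 0.06 to 0.13 kg. Origin: centre of its underside; z up along its axis. Starts standing in the oblong tray, off its centre.
- heatsink: Finned aluminium heat sink: block 80 mm long (its x), 36 mm wide (its y), 32 mm tall (z), fins up and running along its length; its long sides are flat and good to grip; 0.08 to 0.17 kg. Origin: centre of its underside. Starts in the square tray, at any yaw.
- transformer: Ferrite transformer: dark square block 44 x 44 mm, 38 mm tall, with copper winding showing between the core limbs; flat sides square to its x and y; 0.14 to 0.28 kg. Origin: centre of its underside; z up. Starts in the round tray.
- round_tray: Round shallow blue plastic tray, outer diameter 104 mm, inner 96 mm, fixed to the bench, walls 4 mm thick and 9 mm high over the bench, inner floor 3 mm above the bench. Origin: centre of its underside, on the bench; z up.
- square_tray: Square shallow blue plastic tray, outside 104 x 104 mm, inside 96 x 96 mm, sides square to its x and y, fixed to the bench, walls 4 mm thick and 9 mm high over the bench, inner floor 3 mm above the bench. Origin: centre of its underside, on the bench; z up.
- long_tray: Oblong shallow blue plastic tray, outside 140 mm (its x) by 92 mm (its y), inside 132 x 84 mm, fixed to the bench, walls 4 mm thick and 9 mm high over the bench, inner floor 3 mm above the bench. Origin: centre of its underside, on the bench; z up.
- mat: Empty square black rubber mat, 110 x 110 mm, 3 mm thick, fixed to the bench: the free spot. Origin: centre of its underside, on the bench; sides along its x and y.
- flux_bottle: Small amber glass flux bottle with a white cap, diameter 38 mm, 75 mm tall, standing loose behind the trays. Origin: centre of its underside. Leave it alone.
- solder_reel: Reel of solder standing on its flange, black flanges of diameter 52 mm, 38 mm tall, loose, next to the bottle. Origin: centre of its underside. Leave it alone.
Not all that is in view belongs to the job. What is shaped like the long_tray but brown or orange is not meant.

How it is judged:
On the way:
1. one of the three parts stands on the rubber mat, upright, at rest and let go (((horizontal distance between capacitor and mat below 0.05 m and z of capacitor in the frame of mat between 0 and 0.008 m and angle between capacitor's own z axis and vertical below 0.12 rad and linear speed of capacitor below 0.02 m/s and contact force between the fingers and capacitor below 0.1 N) or (horizontal distance between heatsink and mat below 0.05 m and z of heatsink in the frame of mat between 0 and 0.008 m and angle between heatsink's own z axis and vertical below 0.12 rad and linear speed of heatsink below 0.02 m/s and contact force between the fingers and heatsink below 0.1 N) or (horizontal distance between transformer and mat below 0.05 m and z of transformer in the frame of mat between 0 and 0.008 m and angle between transformer's own z axis and vertical below 0.12 rad and linear speed of transformer below 0.02 m/s and contact force between the fingers and transformer below 0.1 N))), for 0.2 s.
At the end, for the whole second after the job is handed in: Capacitor in the round tray, transformer in the square tray, heat sink in the oblong tray; each flat on the tray floor, upright within 7 degrees, its centre within 15 mm of the tray centre; heat sink lengthwise within 14 degrees, either way round; all at rest and let go (horizontal distance between capacitor and round_tray below 0.015 m and z of capacitor in the frame of round_tray between 0 and 0.007 m and angle between each of capacitor, heatsink, transformer's own z axis and vertical below 0.12 rad and linear speed of each of capacitor, heatsink, transformer below 0.02 m/s and contact force between the fingers and capacitor below 0.1 N and horizontal distance between heatsink and long_tray below 0.015 m and z of heatsink in the frame of long_tray between 0 and 0.007 m and contact force between the fingers and heatsink below 0.1 N and horizontal distance between transformer and square_tray below 0.015 m and z of transformer in the frame of square_tray between 0 and 0.007 m and contact force between the fingers and transformer below 0.1 N and angle between the x axis of heatsink and the x axis of long_tray, either way round below 0.25 rad); the robot touches nothing.
It fails at once if the flux bottle is shifted more than 30 mm or knocked over (distance of flux_bottle from where it was at the start of the episode above 0.03 m or angle between flux_bottle's own z axis and vertical above 0.5 rad).
It fails at once if the solder reel is shifted more than 30 mm or knocked over (distance of solder_reel from where it was at the start of the episode above 0.03 m or angle between solder_reel's own z axis and vertical above 0.5 rad).
It also fails if it takes over 104 s, if anything falls off the work surface, if the arm or the gripper's body presses on something with over 40 N, if the wrist force passes 120 N, or if a joint passes its speed limit or range.

## Working session

There is one attempt and no reset: what is moved stays moved. The work goes in short steps, Python scripts to look and compute and a tool call to move; the robot and the scene stay as the last step left them, time stands still between calls to the robot, and variables do not carry over. Pictures are saved under pics/ and viewed, and the job is handed in when it is done.

Besides the shell and the picture viewer there is one more tool, called after "Request:" by a JSON object that holds its "op" and its "data", one argument or row to a line. step_arm: Moves the arm, as the interface text tells. Its arguments: {"type":"object","properties":{"targets":{"type":"array","items":{"type":"array","items":{"type":"number"}}},"jaw":{"type":"number"},"newtons":{"type":"number"}},"required":["targets"]}

```bash
mkdir -p pics; ls; python3 - <<'E'
from cell import *
import cv2
print(read_state())
for n in ["scene","top"]:
    c=read_camera(n); cv2.imwrite(f"pics/{n}0.png",c["img"][:,:,::-1]); print(n,c["vertical_fov"],c["cx"],c["cy"],c["R"],c["t"],[k for k in c])
E
```

```text
pics
{'t': 0.0, 'joint_positions': array([-1.43411123e+00,  1.59051042e-01,  1.59822738e+00, -2.21457985e-06,
        1.38618958e+00, -2.10101151e-01]), 'joint_vel': array([ 0.00027259, -0.00106223, -0.00251491, -0.0008236 , -0.00098596,
       -0.00122952]), 'tau': array([-2.83375906e-03, -3.95993865e+01, -3.31434667e+01, -6.79854147e-04,
        8.31786369e-03,  2.41358144e-06]), 'position': array([ 0.19531998, -0.54013673,  0.20921824]), 'tcp_rot': array([ 0.57925034, -0.57827994,  0.40669131, -0.40578755]), 'ft_force': array([ 0.32229114, -0.25528659,  0.88332689]), 'wrist_torque': array([-0.02890474,  0.03263214, -0.01347991]), 'grip_width': 0.9990788877164419}
scene 50.608022594526794 307.75580951116837 239.45435986170185 [[ 0.48015372  0.87706871 -0.01424354]
 [ 0.68742332 -0.38631913 -0.61498513]
 [-0.54488676  0.28549606 -0.78841006]] [-0.15447225 -0.29801773  1.43448915] ['img', 'vertical_fov', 'cx', 'cy', 'R', 't']
top 43.82034549047052 309.80699270738313 240.99402699031216 [[ 0.01257062 -0.99991409 -0.0037136 ]
 [-0.9815867  -0.01163211 -0.19066265]
 [ 0.19060307  0.00604197 -0.9816486 ]] [-0.06955371  0.44307952  1.42660928] ['img', 'vertical_fov', 'cx', 'cy', 'R', 't']
```

View pics/top0.png

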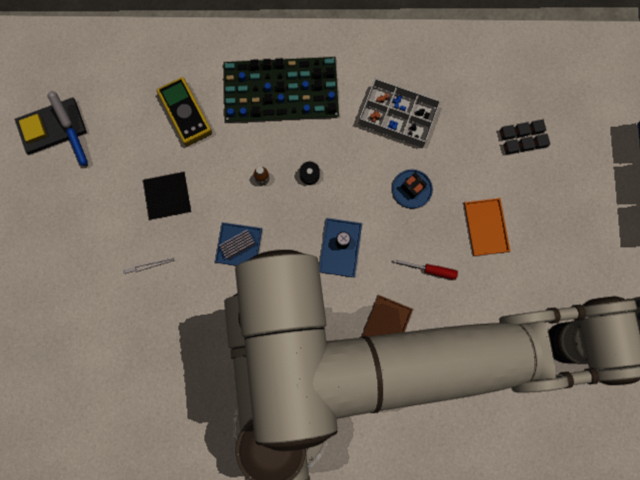

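View pics/scene0.png

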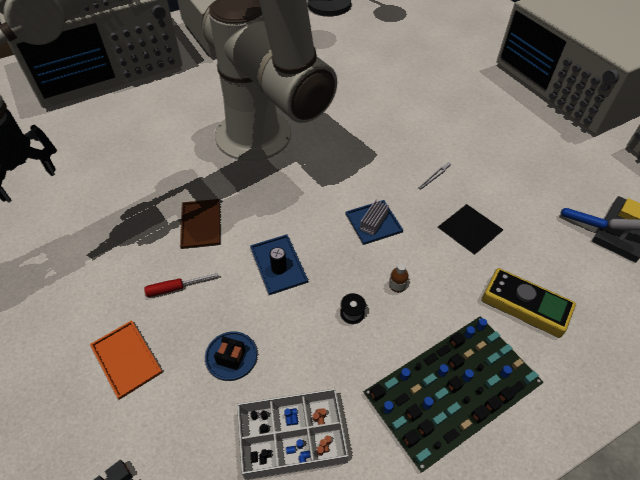

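Top view:
- The mat is at (167,195), the square tray with the heat sink at (239,244), and the round tray with the transformer at (412,188).
- The bottle is at (261,176) and the reel at (310,172).
- Three things are shaped like the long tray: blue (341,247), orange (487,227) and brown (387,317). The blue one, holding the capacitor, is meant.

I'll confirm these in enlarged crops.

```bash
python3 - <<'E'
import cv2
a=cv2.imread("pics/top0.png")
for n,(x,y,w,h) in {"cA":(205,210,160,80),"cB":(380,160,70,60),"cC":(135,160,70,70),"cD":(240,150,90,50)}.items():
    f=min(800//w,600//h); cv2.imwrite(f"pics/{n}.png",cv2.resize(a[y:y+h,x:x+w],None,fx=f,fy=f,interpolation=cv2.INTER_CUBIC)); print(n,f)
s=cv2.imread("pics/scene0.png")
for n,(x,y,w,h) in {"sA":(240,185,175,115),"sB":(195,320,80,70),"sC":(430,195,80,65)}.items():
    f=min(800//w,600//h); cv2.imwrite(f"pics/{n}.png",cv2.resize(s[y:y+h,x:x+w],None,fx=f,fy=f,interpolation=cv2.INTER_CUBIC)); print(n,f)
E
```

```text
cA 5
cB 10
cC 8
cD 8
sA 4
sB 8
sC 9
```

View pics/cA.png

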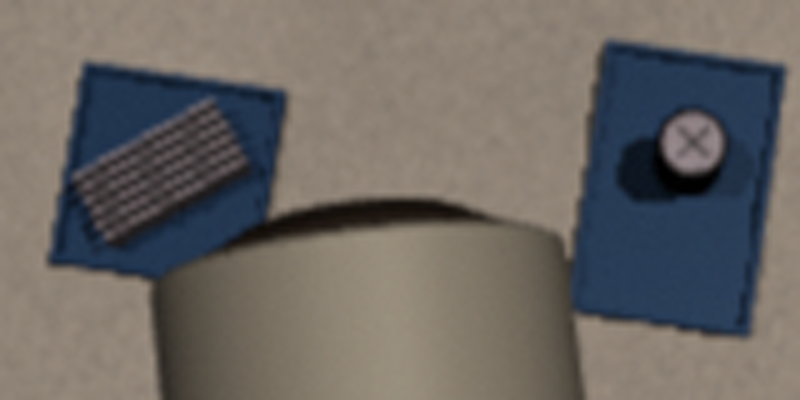

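View pics/cB.png

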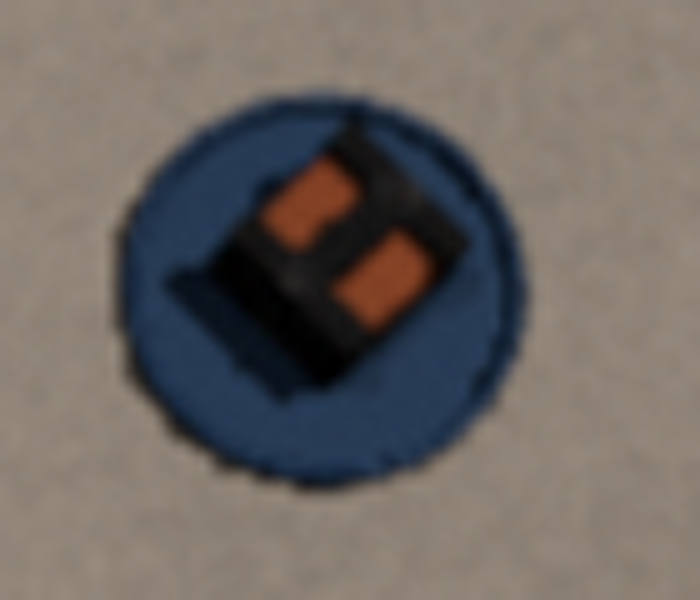

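View pics/cC.png

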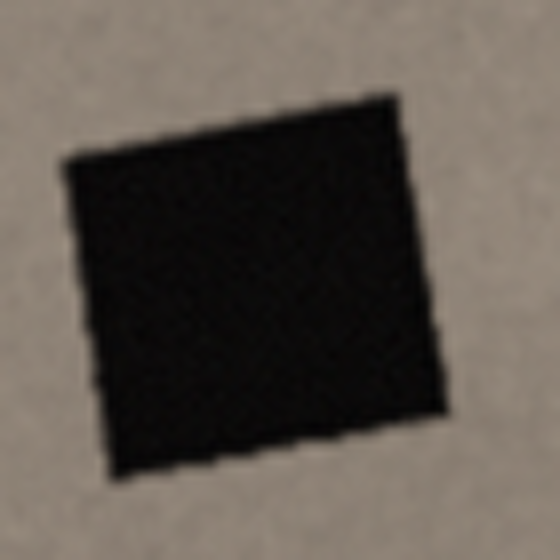

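View pics/cD.png

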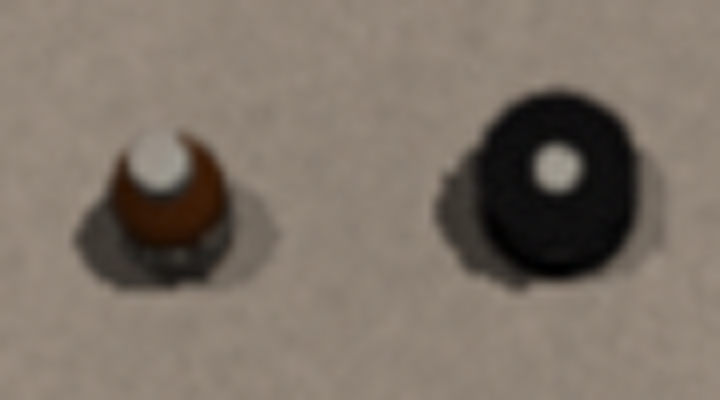

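View pics/sA.png

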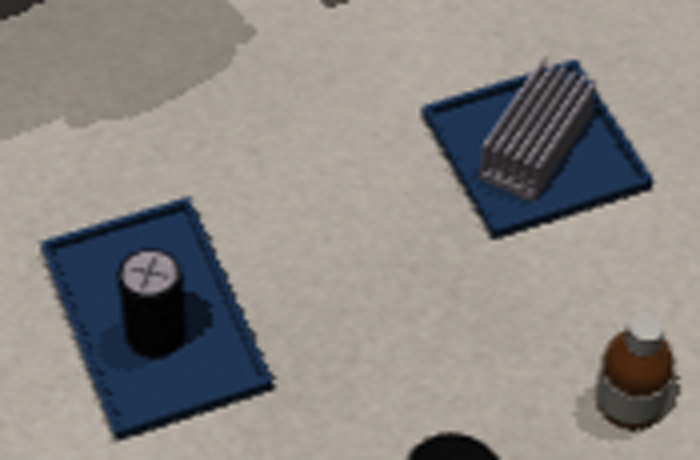

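View pics/sB.png

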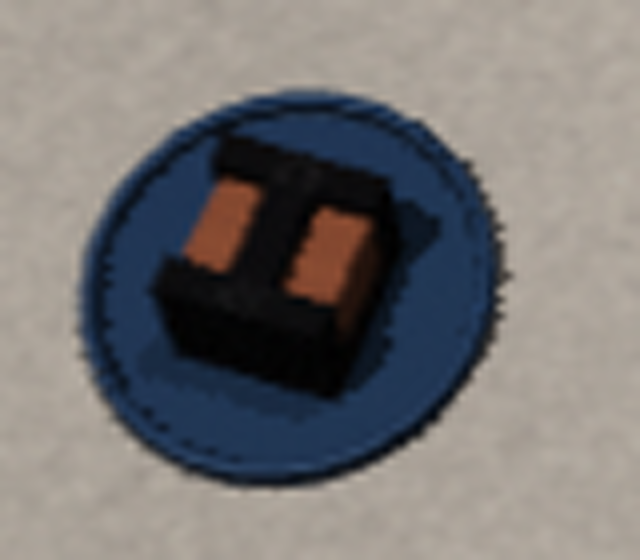

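```bash
cat > h.py <<'E'
import numpy as np
from cell import *
def K(c):
    f=240/np.tan(np.radians(c["vertical_fov"])/2); return f
def px2w(c,u,v,z):
    f=K(c); d=c["R"].T@np.array([(u-c["cx"])/f,(v-c["cy"])/f,1]); o=-c["R"].T@c["t"]
    return o+d*(z-o[2])/d[2]
def w2px(c,X):
    f=K(c); p=c["R"]@np.asarray(X)+c["t"]; return np.array([c["cx"]+f*p[0]/p[2],c["cy"]+f*p[1]/p[2]])
def crop(c,pts,x0,y0,s,z): return np.array([px2w(c,(u+.5)/s-.5+x0,(v+.5)/s-.5+y0,z) for u,v in pts])
E
python3 - <<'E'
from h import *
np.set_printoptions(precision=4,suppress=True)
T=read_camera("top");S=read_camera("scene")
def rep(n,P):
    print(n,"\n",P[:,:2],"mean",P.mean(0)[:2])
    for i in range(len(P)):
        d=P[(i+1)%len(P)]-P[i]; print("  len %.4f yaw %.1f"%(np.hypot(d[0],d[1]),np.degrees(np.arctan2(d[1],d[0]))))
rep("sq",crop(T,[(85,63),(286,92),(50,262)],205,210,5,.009))
rep("sqS",crop(S,[(422,108),(578,62),(652,183),(494,236)],240,185,4,.009))
rep("long",crop(T,[(607,42),(785,66),(750,335),(575,310)],205,210,5,.009))
rep("longS",crop(S,[(42,242),(188,200),(272,382),(118,437)],240,185,4,.009))
print("cap",crop(T,[(693,142)],205,210,5,.062),crop(S,[(151,272)],240,185,4,.062))
rep("hs",crop(T,[(75,177),(212,98),(250,165),(115,245)],205,210,5,.035))
rep("hsS",crop(S,[(482,150),(545,62),(597,85),(535,180)],240,185,4,.035))
rep("mat",crop(T,[(65,160),(397,95),(447,412),(112,478)],135,160,8,.003))
rep("tr",crop(T,[(350,120),(470,240),(345,345),(225,240)],380,160,10,.041))
rep("trS",crop(S,[(222,133),(392,180),(335,315),(155,273)],195,320,8,.041))
print("round",crop(T,[(323,285)],380,160,10,.009),crop(S,[(291,285)],195,320,8,.009))
print("bottle cap",crop(T,[(160,160)],240,150,8,.075),"reel",crop(T,[(557,165)],240,150,8,.038))
print("bottleS",crop(S,[(647,330)],240,185,4,.075))
E
```

```text
sq 
 [[0.4963 0.1604]
 [0.4825 0.058 ]
 [0.394  0.1737]] mean [0.4576 0.1307]
  len 0.1033 yaw -97.7
  len 0.1457 yaw 127.4
  len 0.1032 yaw -7.4
sqS 
 [[0.3826 0.0708]
 [0.3977 0.1748]
 [0.4995 0.1586]
 [0.4872 0.0561]] mean [0.4417 0.1151]
  len 0.1050 yaw 81.7
  len 0.1030 yaw -9.0
  len 0.1033 yaw -96.9
  len 0.1056 yaw 172.0
long 
 [[ 0.5103 -0.1043]
 [ 0.4989 -0.1945]
 [ 0.3614 -0.1766]
 [ 0.3729 -0.0893]] mean [ 0.4359 -0.1412]
  len 0.0910 yaw -97.2
  len 0.1386 yaw 172.6
  len 0.0880 yaw 82.5
  len 0.1382 yaw -6.2
longS 
 [[ 0.3625 -0.1749]
 [ 0.3763 -0.0866]
 [ 0.5129 -0.1049]
 [ 0.5034 -0.1946]] mean [ 0.4388 -0.1402]
  len 0.0894 yaw 81.1
  len 0.1378 yaw -7.6
  len 0.0902 yaw -96.1
  len 0.1423 yaw 172.1
cap [[ 0.4485 -0.1453  0.062 ]] [[ 0.4496 -0.144   0.062 ]]
hs 
 [[0.4326 0.1589]
 [0.4734 0.0924]
 [0.4397 0.0725]
 [0.3988 0.1377]] mean [0.4361 0.1154]
  len 0.0780 yaw -58.5
  len 0.0391 yaw -149.4
  len 0.0770 yaw 122.1
  len 0.0399 yaw 32.0
hsS 
 [[0.4463 0.0716]
 [0.4064 0.1418]
 [0.4371 0.1586]
 [0.4803 0.0862]] mean [0.4425 0.1145]
  len 0.0807 yaw 119.7
  len 0.0350 yaw 28.6
  len 0.0843 yaw -59.2
  len 0.0370 yaw -156.9
mat 
 [[0.6081 0.3699]
 [0.6312 0.2638]
 [0.5259 0.2422]
 [0.503  0.348 ]] mean [0.5671 0.306 ]
  len 0.1086 yaw -77.7
  len 0.1075 yaw -168.4
  len 0.1082 yaw 102.2
  len 0.1074 yaw 11.8
tr 
 [[ 0.6256 -0.3258]
 [ 0.5945 -0.3552]
 [ 0.5669 -0.3233]
 [ 0.5938 -0.2938]] mean [ 0.5952 -0.3245]
  len 0.0428 yaw -136.5
  len 0.0422 yaw 130.9
  len 0.0400 yaw 47.6
  len 0.0451 yaw -45.2
trS 
 [[ 0.5653 -0.3248]
 [ 0.5973 -0.2934]
 [ 0.623  -0.3199]
 [ 0.5919 -0.3535]] mean [ 0.5944 -0.3229]
  len 0.0449 yaw 44.5
  len 0.0369 yaw -45.9
  len 0.0458 yaw -132.8
  len 0.0392 yaw 133.0
round [[ 0.5916 -0.3236  0.009 ]] [[ 0.5949 -0.3238  0.009 ]]
bottle cap [[0.6154 0.0617 0.075 ]] reel [[ 0.6271 -0.0603  0.038 ]]
bottleS [[0.6185 0.0607 0.075 ]]
```

```bash
cat >> h.py <<'E'
from scipy.spatial.transform import Rotation as Rn
def pose():
    s=read_state(); q=s["tcp_rot"]; return s,np.array(s["position"]),Rn.from_quat([q[1],q[2],q[3],q[0]]).as_matrix()
def go(x,y,z,yaw):
    """shift needed in tool axes AFTER turning to jaw yaw (deg, mod 180)"""
    s,p,R=pose(); cur=np.degrees(np.arctan2(R[1,0],R[0,0]))
    d=(yaw-cur+90)%180-90
    for dd in (d,d-180 if d>0 else d+180):
        # world yaw +dd -> about tool y (down): -dd
        a=-np.radians(dd)
        R2=R@Rn.from_rotvec([0,a,0]).as_matrix()
        print("t %.1f cur yaw %.1f turn_y %.3f rad (%.0f rows) | shift after turn"%(s["t"],cur,a,abs(dd)/8.5+1),np.round(R2.T@(np.array([x,y,z])-p),4),"| shift now",np.round(R.T@(np.array([x,y,z])-p),4))
    print("p",p.round(4),"down",R[:,1].round(3),"j6 %.2f"%s["joint_positions"][5],"w %.3f"%s["grip_width"],"F",np.round(s["ft_force"],1))
E
python3 - <<'E'
from h import *
go(0.595,-0.3237,0.12,134.5)
E
```

```text
t 0.2 cur yaw -70.1 turn_y -0.430 rad (4 rows) | shift after turn [0.1256 0.0898 0.4368] | shift now [-0.0678  0.0898  0.4494]
t 0.2 cur yaw -70.1 turn_y 2.712 rad (19 rows) | shift after turn [-0.1256  0.0898 -0.4368] | shift now [-0.0678  0.0898  0.4494]
p [ 0.1954 -0.5404  0.2096] down [-0.     0.001 -1.   ] j6 -0.21 w 0.998 F [ 0.4 -0.3  0.1]
```

Request:
{"op": "step_arm", "data": {
  "targets": [
    [0, 0, 0, 0, -0.1075, 0],
    [0, 0, 0, 0, -0.1075, 0],
    [0, 0, 0, 0, -0.1075, 0],
    [0, 0, 0, 0, -0.1075, 0],
    [0.009, 0.0064, 0.0312, 0, 0, 0],
    [0.009, 0.0064, 0.0312, 0, 0, 0],
    [0.009, 0.0064, 0.0312, 0, 0, 0],
    [0.009, 0.0064, 0.0312, 0, 0, 0],
    [0.009, 0.0064, 0.0312, 0, 0, 0],
    [0.009, 0.0064, 0.0312, 0, 0, 0],
    [0.009, 0.0064, 0.0312, 0, 0, 0],
    [0.009, 0.0064, 0.0312, 0, 0, 0],
    [0.009, 0.0064, 0.0312, 0, 0, 0],
    [0.009, 0.0064, 0.0312, 0, 0, 0],
    [0.009, 0.0064, 0.0312, 0, 0, 0],
    [0.009, 0.0064, 0.0312, 0, 0, 0],
    [0.009, 0.0064, 0.0312, 0, 0, 0],
    [0.009, 0.0064, 0.0312, 0, 0, 0],
    [0, 0, 0, 0, 0, 0],
    [0, 0, 0, 0, 0, 0]
  ],
  "jaw": 1,
  "newtons": 50
}}

```text
t: 2.2
position: [0.5952, -0.3239, 0.1199]
tcp_rot: [-0.652, 0.652, -0.273, 0.272]
ft_force: [-0.7, -0.7, -0.2]
grip_width: 0.998
```

```bash
python3 - <<'E'
from h import *
import cv2
go(0.595,-0.3237,0.010,134.5)
c=read_camera("wrist"); cv2.imwrite("pics/w1.png",c["img"][:,:,::-1]); print(c["R"],c["t"],w2px(c,[.595,-.3237,.041]))
t=read_camera("top"); cv2.imwrite("pics/t1.png",t["img"][:,:,::-1])
E
```

```text
t 2.2 cur yaw -45.4 turn_y 0.001 rad (1 rows) | shift after turn [-1.000e-04  1.099e-01  0.000e+00] | shift now [-1.000e-04  1.099e-01  0.000e+00]
t 2.2 cur yaw -45.4 turn_y -3.140 rad (22 rows) | shift after turn [ 1.000e-04  1.099e-01 -0.000e+00] | shift now [-1.000e-04  1.099e-01  0.000e+00]
p [ 0.5952 -0.3239  0.1199] down [-0.001  0.    -1.   ] j6 0.12 w 0.998 F [-0.7 -0.7 -0.2]
[[ 0.70142582 -0.71274174 -0.00101357]
 [-0.67923145 -0.66887713  0.30207288]
 [-0.21597791 -0.21119327 -0.95328429]] [-0.64807149  0.17472857  0.3542349 ] [320.93230738 235.52608906]
```

View pics/w1.png

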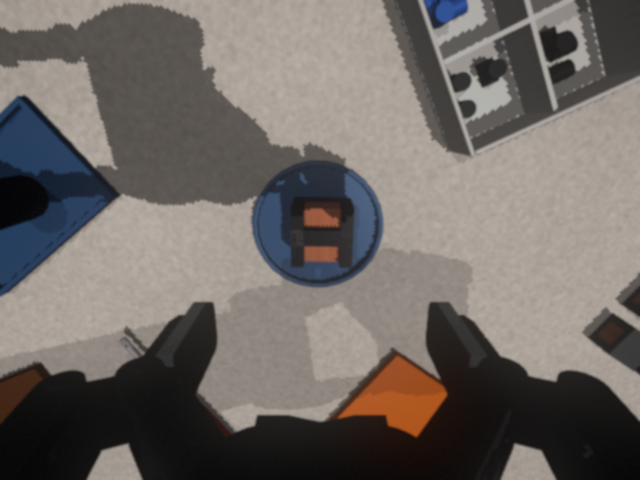

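View pics/t1.png

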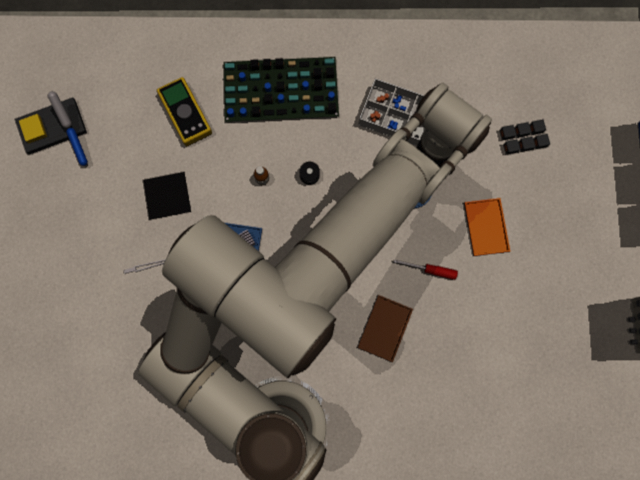

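The wrist view shows the transformer at (321,231), square to the jaws and centred between the fingertips (215 and 428). Next: descend and grip.

Request:
{"op": "step_arm", "data": {
  "targets": [
    [0, 0.015, 0, 0, 0, 0],
    [0, 0.015, 0, 0, 0, 0],
    [0, 0.015, 0, 0, 0, 0],
    [0, 0.015, 0, 0, 0, 0],
    [0, 0.015, 0, 0, 0, 0],
    [0, 0.015, 0, 0, 0, 0],
    [0, 0.01, 0, 0, 0, 0],
    [0, 0.01, 0, 0, 0, 0],
    [0, 0, 0, 0, 0, 0],
    [0, 0, 0, 0, 0, 0]
  ]
}}

```text
t: 3.3
position: [0.5955, -0.3245, 0.0108]
tcp_rot: [-0.652, 0.652, -0.273, 0.274]
ft_force: [0.4, 0.3, 0.4]
grip_width: 1.0
```

Request:
{"op": "step_arm", "data": {
  "targets": [
    [0, 0, 0, 0, 0, 0],
    [0, 0, 0, 0, 0, 0],
    [0, 0, 0, 0, 0, 0],
    [0, 0, 0, 0, 0, 0],
    [0, 0, 0, 0, 0, 0],
    [0, 0, 0, 0, 0, 0],
    [0, 0, 0, 0, 0, 0],
    [0, 0, 0, 0, 0, 0],
    [0, 0, 0, 0, 0, 0],
    [0, 0, 0, 0, 0, 0]
  ],
  "jaw": -1,
  "newtons": 50
}}

```text
t: 4.3
position: [0.5959, -0.3249, 0.0116]
tcp_rot: [-0.652, 0.652, -0.273, 0.274]
ft_force: [-1.6, -0.3, 5.4]
grip_width: 0.493
```

```bash
python3 - <<'E'
from h import *
import cv2
go(0.567,0.306,0.16,-45.5)
c=read_camera("scene"); cv2.imwrite("pics/s2.png",cv2.resize(c["img"][280:400,160:320,::-1],None,fx=5,fy=5))
E
```

```text
t 4.3 cur yaw -45.5 turn_y 0.000 rad (1 rows) | shift after turn [-0.47   -0.1491  0.4216] | shift now [-0.4699 -0.1491  0.4217]
t 4.3 cur yaw -45.5 turn_y -3.141 rad (22 rows) | shift after turn [ 0.47   -0.1491 -0.4216] | shift now [-0.4699 -0.1491  0.4217]
p [ 0.5959 -0.3249  0.0116] down [ 0.001 -0.001 -1.   ] j6 0.12 w 0.493 F [-1.6 -0.3  5.4]
```

View pics/s2.png

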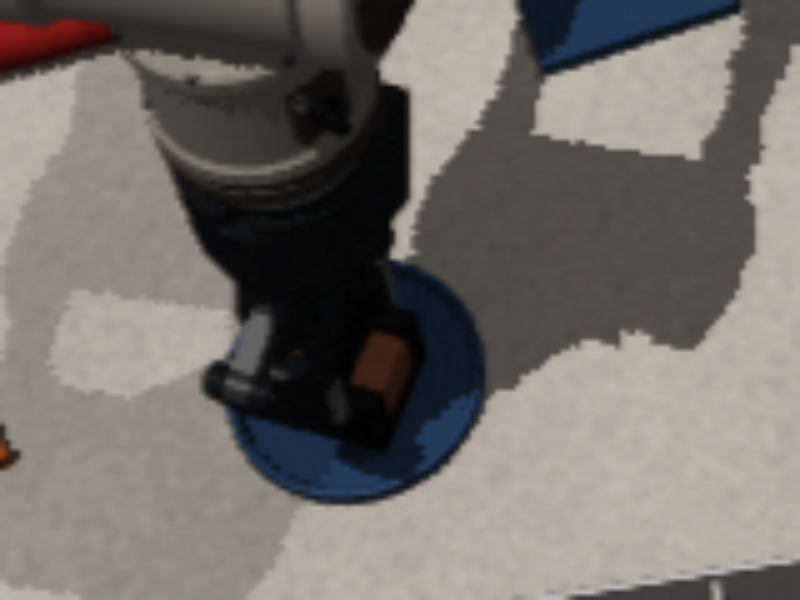

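Request:
{"op": "step_arm", "data": {
  "targets": [
    [0, -0.02, 0, 0, 0, 0],
    [0, -0.03, 0, 0, 0, 0],
    [0, -0.05, 0, 0, 0, 0],
    [0, -0.05, 0, 0, 0, 0],
    [-0.0294, 0, 0.02635, 0, 0, 0],
    [-0.0294, 0, 0.02635, 0, 0, 0],
    [-0.0294, 0, 0.02635, 0, 0, 0],
    [-0.0294, 0, 0.02635, 0, 0, 0],
    [-0.0294, 0, 0.02635, 0, 0, 0],
    [-0.0294, 0, 0.02635, 0, 0, 0],
    [-0.0294, 0, 0.02635, 0, 0, 0],
    [-0.0294, 0, 0.02635, 0, 0, 0],
    [-0.0294, 0, 0.02635, 0, 0, 0],
    [-0.0294, 0, 0.02635, 0, 0, 0],
    [-0.0294, 0, 0.02635, 0, 0, 0],
    [-0.0294, 0, 0.02635, 0, 0, 0],
    [-0.0294, 0, 0.02635, 0, 0, 0],
    [-0.0294, 0, 0.02635, 0, 0, 0],
    [-0.0294, 0, 0.02635, 0, 0, 0],
    [-0.0294, 0, 0.02635, 0, 0, 0]
  ]
}}

```text
t: 6.35
position: [0.5649, 0.3079, 0.159]
tcp_rot: [-0.651, 0.653, -0.274, 0.273]
ft_force: [0.9, -0.3, -2.2]
grip_width: 0.491
```

Request:
{"op": "step_arm", "data": {
  "targets": [
    [0, 0, 0, 0, 0, 0],
    [0, 0, 0, 0, 0, 0]
  ]
}}

```text
t: 6.55
position: [0.565, 0.3068, 0.159]
tcp_rot: [-0.652, 0.653, -0.273, 0.272]
ft_force: [-0.8, -0.1, -2.8]
grip_width: 0.495
```

```bash
python3 - <<'E'
from h import *
import cv2
go(0.567,0.306,0.0125,-45.5)
c=read_camera("wrist"); cv2.imwrite("pics/w3.png",c["img"][:,:,::-1])
E
```

```text
t 6.5 cur yaw -45.4 turn_y 0.002 rad (1 rows) | shift after turn [0.0021 0.1465 0.0012] | shift now [0.0021 0.1465 0.0012]
t 6.5 cur yaw -45.4 turn_y -3.140 rad (22 rows) | shift after turn [-0.0021  0.1465 -0.0012] | shift now [0.0021 0.1465 0.0012]
p [0.565  0.3068 0.159 ] down [-0.002 -0.001 -1.   ] j6 1.10 w 0.495 F [-0.8 -0.1 -2.8]
```

View pics/w3.png

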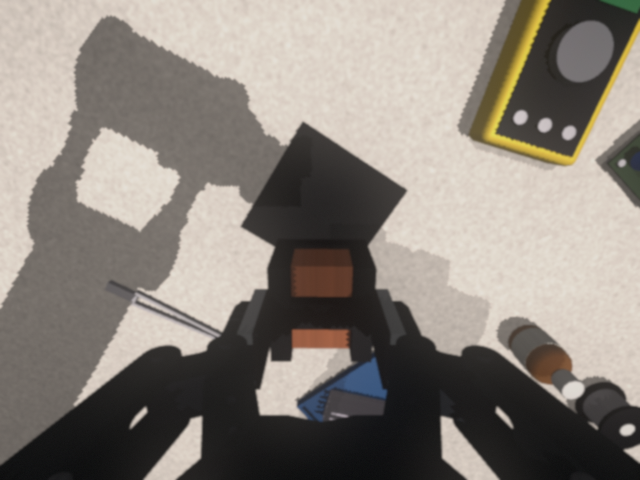

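The transformer is held at (322,290), level, and the mat below it is at (325,190). Next: lower it and let go.

Request:
{"op": "step_arm", "data": {
  "targets": [
    [0.002, 0.025, 0.001, 0, 0, 0],
    [0, 0.025, 0, 0, 0, 0],
    [0, 0.025, 0, 0, 0, 0],
    [0, 0.025, 0, 0, 0, 0],
    [0, 0.02, 0, 0, 0, 0],
    [0, 0.01, 0, 0, 0, 0],
    [0, 0.006, 0, 0, 0, 0],
    [0, 0.005, 0, 0, 0, 0],
    [0, 0.004, 0, 0, 0, 0],
    [0, 0, 0, 0, 0, 0],
    [0, 0, 0, 0, 0, 0]
  ]
}}

```text
t: 7.7
position: [0.5687, 0.306, 0.0163]
tcp_rot: [0.652, -0.652, 0.273, -0.274]
ft_force: [-0.3, 0.2, -2.1]
grip_width: 0.495
```

Request:
{"op": "step_arm", "data": {
  "targets": [
    [0, 0, 0, 0, 0, 0],
    [0, 0, 0, 0, 0, 0],
    [0, 0, 0, 0, 0, 0],
    [0, 0, 0, 0, 0, 0],
    [0, 0, 0, 0, 0, 0],
    [0, 0, 0, 0, 0, 0],
    [0, 0, 0, 0, 0, 0],
    [0, 0, 0, 0, 0, 0],
    [0, -0.02, 0, 0, 0, 0],
    [0, -0.03, 0, 0, 0, 0],
    [0, -0.04, 0, 0, 0, 0],
    [0, -0.04, 0, 0, 0, 0],
    [0, -0.02, 0, 0, 0, 0],
    [0, 0, 0, 0, 0, 0]
  ],
  "jaw": 1
}}

```text
t: 9.1
position: [0.5709, 0.3068, 0.1705]
tcp_rot: [0.654, -0.65, 0.271, -0.276]
ft_force: [0.5, -0.2, 0.2]
grip_width: 1.001
```

```bash
python3 - <<'E'
from h import *
import cv2
go(0.449,-0.1447,0.16,-90)
go(0.449,-0.1447,0.16,-45.5)
c=read_camera("wrist"); cv2.imwrite("pics/w4.png",c["img"][:,:,::-1])
np.savez("pics/w4.npz",**{k:c[k] for k in c if k!="img"})
E
```

```text
t 9.1 cur yaw -45.5 turn_y 0.777 rad (6 rows) | shift after turn [ 0.4515  0.0083 -0.122 ] | shift now [ 0.2364  0.0083 -0.4035]
t 9.1 cur yaw -45.5 turn_y -2.365 rad (17 rows) | shift after turn [-0.4515  0.0083  0.122 ] | shift now [ 0.2364  0.0083 -0.4035]
p [0.5709 0.3068 0.1705] down [ 0.008  0.003 -1.   ] j6 1.10 w 1.001 F [ 0.5 -0.2  0.2]
t 9.1 cur yaw -45.5 turn_y 0.000 rad (1 rows) | shift after turn [ 0.2365  0.0083 -0.4034] | shift now [ 0.2364  0.0083 -0.4035]
t 9.1 cur yaw -45.5 turn_y -3.141 rad (22 rows) | shift after turn [-0.2365  0.0083  0.4034] | shift now [ 0.2364  0.0083 -0.4035]
p [0.5709 0.3068 0.1705] down [ 0.008  0.003 -1.   ] j6 1.10 w 1.001 F [ 0.5 -0.2  0.2]
```

View pics/w4.png

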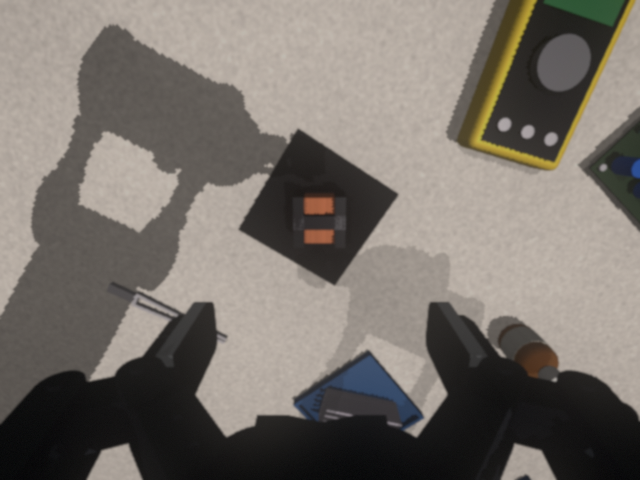

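The transformer stands on the mat, let go, at (319,221) against a mat centre of (320,206). Next: the capacitor.

Request:
{"op": "step_arm", "data": {
  "targets": [
    [0.0197, 0, -0.0336, 0, 0, 0],
    [0.0197, 0, -0.0336, 0, 0, 0],
    [0.0197, 0, -0.0336, 0, 0, 0],
    [0.0197, 0, -0.0336, 0, 0, 0],
    [0.0197, 0, -0.0336, 0, 0, 0],
    [0.0197, 0, -0.0336, 0, 0, 0],
    [0.0197, 0, -0.0336, 0, 0, 0],
    [0.0197, 0, -0.0336, 0, 0, 0],
    [0.0197, 0, -0.0336, 0, 0, 0],
    [0.0197, 0, -0.0336, 0, 0, 0],
    [0.0197, 0, -0.0336, 0, 0, 0],
    [0.0197, 0, -0.0336, 0, 0, 0],
    [0, 0, 0, 0, 0, 0],
    [0, 0, 0, 0, 0, 0]
  ]
}}

```text
t: 10.55
position: [0.4453, -0.1451, 0.1638]
tcp_rot: [0.652, -0.651, 0.275, -0.273]
ft_force: [0.2, -0.5, 0.0]
grip_width: 0.994
```

```bash
python3 - <<'E'
from h import *
import cv2
go(0.449,-0.1447,0.025,-45.5)
c=read_camera("wrist"); cv2.imwrite("pics/w5.png",c["img"][:,:,::-1]); print(w2px(c,[.449,-.1447,.061]),w2px(c,[.4375,-.1407,.003]))
np.savez("pics/w5.npz",**{k:c[k] for k in c if k!="img"})
E
```

```text
t 10.6 cur yaw -45.6 turn_y -0.002 rad (1 rows) | shift after turn [0.0028 0.1388 0.003 ] | shift now [0.0028 0.1388 0.003 ]
t 10.6 cur yaw -45.6 turn_y 3.140 rad (22 rows) | shift after turn [-0.0028  0.1388 -0.003 ] | shift now [0.0028 0.1388 0.003 ]
p [ 0.4453 -0.1451  0.1638] down [-0.003  0.002 -1.   ] j6 0.22 w 0.994 F [ 0.2 -0.5  0. ]
[324.56259116 222.52069679] [312.34819184 211.48445043]
```

View pics/w5.png

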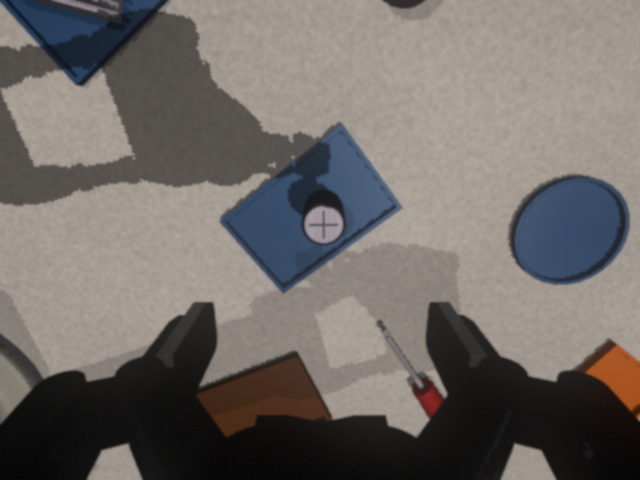

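The capacitor top is at (324,225), predicted (325,223). The empty round tray is visible at (570,230).

Request:
{"op": "step_arm", "data": {
  "targets": [
    [0.003, 0.02, 0.002, 0, 0, 0],
    [0, 0.02, 0, 0, 0, 0],
    [0, 0.02, 0, 0, 0, 0],
    [0, 0.02, 0, 0, 0, 0],
    [0, 0.02, 0, 0, 0, 0],
    [0, 0.02, 0, 0, 0, 0],
    [0, 0.012, 0, 0, 0, 0],
    [0, 0.008, 0, 0, 0, 0],
    [0, 0, 0, 0, 0, 0],
    [0, 0, 0, 0, 0, 0]
  ]
}}

```text
t: 11.6
position: [0.4505, -0.1461, 0.0262]
tcp_rot: [-0.652, 0.652, -0.273, 0.274]
ft_force: [-0.7, -0.3, 0.3]
grip_width: 1.001
```

Request:
{"op": "step_arm", "data": {
  "targets": [
    [0, 0, 0, 0, 0, 0],
    [0, 0, 0, 0, 0, 0],
    [0, 0, 0, 0, 0, 0],
    [0, 0, 0, 0, 0, 0],
    [0, 0, 0, 0, 0, 0],
    [0, 0, 0, 0, 0, 0],
    [0, 0, 0, 0, 0, 0],
    [0, 0, 0, 0, 0, 0],
    [0, 0, 0, 0, 0, 0],
    [0, 0, 0, 0, 0, 0]
  ],
  "jaw": -1,
  "newtons": 40
}}

```text
t: 12.6
position: [0.4503, -0.1463, 0.0261]
tcp_rot: [-0.652, 0.652, -0.273, 0.274]
ft_force: [-1.0, 0.8, 6.1]
grip_width: 0.39
```

```bash
python3 - <<'E'
from h import *
import cv2
t=read_camera("top")
c=dict(np.load("pics/w5.npz"))
# round tray from wrist w5: ellipse centre, segment blue
im=cv2.imread("pics/w5.png"); hsv=cv2.cvtColor(im,cv2.COLOR_BGR2HSV)
m=((hsv[...,0]>100)&(hsv[...,0]<120)&(hsv[...,1]>120)).astype(np.uint8); m[:,:490]=0;m[300:]=0
cn=max(cv2.findContours(m,0,2)[0],key=cv2.contourArea); e=cv2.fitEllipse(cn); print(e,px2w(c,*e[0],.009))
go(0.593,-0.3237,0.16,-45.5)
E
```

```text
((583.0994873046875, 234.12852478027344), (4.714827537536621, 6.47679328918457), 47.277015686035156) [ 0.59768887 -0.33285179  0.009     ]
t 12.7 cur yaw -45.5 turn_y 0.000 rad (1 rows) | shift after turn [ 0.2266 -0.1337 -0.0226] | shift now [ 0.2266 -0.1337 -0.0226]
t 12.7 cur yaw -45.5 turn_y -3.141 rad (22 rows) | shift after turn [-0.2266 -0.1337  0.0226] | shift now [ 0.2266 -0.1337 -0.0226]
p [ 0.4503 -0.1463  0.0261] down [ 0.001 -0.    -1.   ] j6 0.22 w 0.391 F [-1.5  1.1  5.9]
```

Request:
{"op": "step_arm", "data": {
  "targets": [
    [0, -0.02, 0, 0, 0, 0],
    [0, -0.03, 0, 0, 0, 0],
    [0, -0.04, 0, 0, 0, 0],
    [0, -0.04, 0, 0, 0, 0],
    [0.0324, 0, -0.0032, 0, 0, 0],
    [0.0324, 0, -0.0032, 0, 0, 0],
    [0.0324, 0, -0.0032, 0, 0, 0],
    [0.0324, 0, -0.0032, 0, 0, 0],
    [0.0324, 0, -0.0032, 0, 0, 0],
    [0.0324, 0, -0.0032, 0, 0, 0],
    [0.0324, 0, -0.0032, 0, 0, 0],
    [0, 0, 0, 0, 0, 0],
    [0, 0, 0, 0, 0, 0]
  ]
}}

```text
t: 13.95
position: [0.5925, -0.3234, 0.1542]
tcp_rot: [0.652, -0.652, 0.274, -0.273]
ft_force: [-0.4, 0.1, -0.8]
grip_width: 0.391
```

```bash
python3 - <<'E'
from h import *
import cv2
go(0.593,-0.3237,0.0265,-45.5)
c=read_camera("wrist"); cv2.imwrite("pics/w6.png",c["img"][:,:,::-1]); print(w2px(c,[.593,-.3237,.009]))
np.savez("pics/w6.npz",**{k:c[k] for k in c if k!="img"})
E
```

```text
t 13.9 cur yaw -45.5 turn_y -0.000 rad (1 rows) | shift after turn [0.0008 0.1277 0.0002] | shift now [0.0008 0.1277 0.0002]
t 13.9 cur yaw -45.5 turn_y 3.141 rad (22 rows) | shift after turn [-0.0008  0.1277 -0.0002] | shift now [0.0008 0.1277 0.0002]
p [ 0.5925 -0.3234  0.1542] down [-0.002  0.001 -1.   ] j6 0.12 w 0.391 F [-0.4  0.1 -0.8]
[322.0424974  212.74663386]
```

View pics/w6.png

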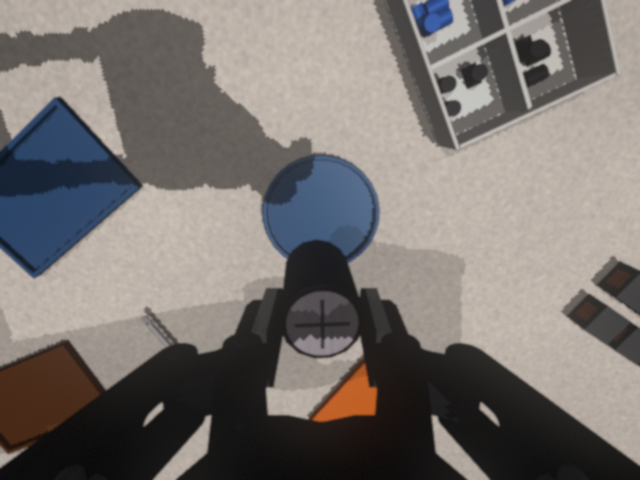

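The capacitor is held upright. The round tray centre is at (320,211), predicted (322,213). Next: lower and release.

Request:
{"op": "step_arm", "data": {
  "targets": [
    [0, 0.025, 0, 0, 0, 0],
    [0, 0.025, 0, 0, 0, 0],
    [0, 0.025, 0, 0, 0, 0],
    [0, 0.02, 0, 0, 0, 0],
    [0, 0.015, 0, 0, 0, 0],
    [0, 0.008, 0, 0, 0, 0],
    [0, 0.005, 0, 0, 0, 0],
    [0, 0.004, 0, 0, 0, 0],
    [0, 0, 0, 0, 0, 0],
    [0, 0, 0, 0, 0, 0],
    [0, 0, 0, 0, 0, 0]
  ]
}}

```text
t: 15.1
position: [0.5935, -0.3239, 0.0294]
tcp_rot: [-0.652, 0.652, -0.273, 0.274]
ft_force: [-0.5, -0.6, -1.3]
grip_width: 0.393
```

```bash
python3 - <<'E'
from h import *
go(0.593,-0.3237,0.0262,-45.5)
E
```

```text
t 15.1 cur yaw -45.5 turn_y 0.000 rad (1 rows) | shift after turn [-0.0005  0.0032 -0.0002] | shift now [-0.0005  0.0032 -0.0002]
t 15.1 cur yaw -45.5 turn_y -3.141 rad (22 rows) | shift after turn [0.0005 0.0032 0.0002] | shift now [-0.0005  0.0032 -0.0002]
p [ 0.5935 -0.3239  0.0294] down [ 0.001 -0.001 -1.   ] j6 0.12 w 0.393 F [-0.5 -0.6 -1.3]
```

Request:
{"op": "step_arm", "data": {
  "targets": [
    [0, 0.0015, 0, 0, 0, 0],
    [0, 0.0015, 0, 0, 0, 0],
    [0, 0, 0, 0, 0, 0],
    [0, 0, 0, 0, 0, 0]
  ]
}}

```text
t: 15.5
position: [0.5933, -0.3238, 0.0262]
tcp_rot: [-0.652, 0.652, -0.273, 0.274]
ft_force: [-0.3, 0.9, 4.1]
grip_width: 0.389
```

Request:
{"op": "step_arm", "data": {
  "targets": [
    [0, 0, 0, 0, 0, 0],
    [0, 0, 0, 0, 0, 0],
    [0, 0, 0, 0, 0, 0],
    [0, 0, 0, 0, 0, 0],
    [0, 0, 0, 0, 0, 0],
    [0, 0, 0, 0, 0, 0],
    [0, 0, 0, 0, 0, 0],
    [0, 0, 0, 0, 0, 0],
    [0, -0.02, 0, 0, 0, 0],
    [0, -0.03, 0, 0, 0, 0],
    [0, -0.04, 0, 0, 0, 0],
    [0, -0.04, 0, 0, 0, 0],
    [0, 0, 0, 0, 0, 0],
    [0, 0, 0, 0, 0, 0]
  ],
  "jaw": 1
}}

```text
t: 16.9
position: [0.5937, -0.3241, 0.1571]
tcp_rot: [-0.652, 0.652, -0.272, 0.274]
ft_force: [0.5, 0.4, -0.3]
grip_width: 0.998
```

```bash
python3 - <<'E'
from h import *
import cv2
go(0.4395,0.115,0.16,30.5)
c=read_camera("wrist"); cv2.imwrite("pics/w7.png",c["img"][:,:,::-1]);print(w2px(c,[.593,-.3237,.009]),w2px(c,[.593,-.3237,.062]))
E
```

```text
t 16.9 cur yaw -45.5 turn_y -1.326 rad (10 rows) | shift after turn [ 0.09   -0.004   0.4566] | shift now [-0.4212 -0.004   0.1979]
t 16.9 cur yaw -45.5 turn_y 1.815 rad (13 rows) | shift after turn [-0.09   -0.004  -0.4566] | shift now [-0.4212 -0.004   0.1979]
p [ 0.5937 -0.3241  0.1571] down [ 0.002 -0.002 -1.   ] j6 0.12 w 0.998 F [ 0.5  0.4 -0.3]
[319.7898354 212.4615931] [319.77918573 229.37781576]
```

View pics/w7.png

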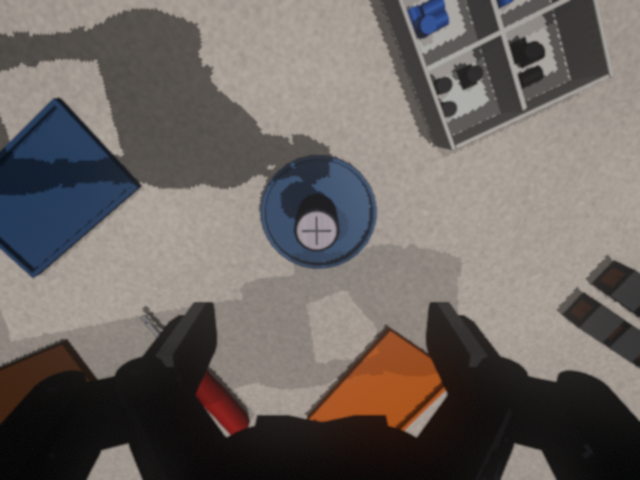

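The capacitor top is at (317,231) and the tray centre at (318,211); a centred part would show 17 px below, so it is within about 3 mm. Next: the heat sink.

Request:
{"op": "step_arm", "data": {
  "targets": [
    [0, 0, 0, 0, -0.1326, 0],
    [0, 0, 0, 0, -0.1326, 0],
    [0, 0, 0, 0, -0.1326, 0],
    [0, 0, 0, 0, -0.1326, 0],
    [0, 0, 0, 0, -0.1326, 0],
    [0, 0, 0, 0, -0.1326, 0],
    [0, 0, 0, 0, -0.1326, 0],
    [0, 0, 0, 0, -0.1326, 0],
    [0, 0, 0, 0, -0.1326, 0],
    [0, 0, 0, 0, -0.1326, 0],
    [0, 0, 0, 0, 0, 0]
  ]
}}

```text
t: 18.05
position: [0.5919, -0.3227, 0.153]
tcp_rot: [0.683, -0.681, -0.185, 0.187]
ft_force: [0.7, 0.2, -0.7]
grip_width: 1.0
```

Request:
{"op": "step_arm", "data": {
  "targets": [
    [0.0075, 0, 0.038, 0, 0, 0],
    [0.0075, 0, 0.038, 0, 0, 0],
    [0.0075, 0, 0.038, 0, 0, 0],
    [0.0075, 0, 0.038, 0, 0, 0],
    [0.0075, 0, 0.038, 0, 0, 0],
    [0.0075, 0, 0.038, 0, 0, 0],
    [0.0075, 0, 0.038, 0, 0, 0],
    [0.0075, 0, 0.038, 0, 0, 0],
    [0.0075, 0, 0.038, 0, 0, 0],
    [0.0075, 0, 0.038, 0, 0, 0],
    [0.0075, 0, 0.038, 0, 0, 0],
    [0.0075, 0, 0.038, 0, 0, 0],
    [0, 0, 0, 0, 0, 0],
    [0, 0, 0, 0, 0, 0]
  ]
}}

```text
t: 19.45
position: [0.4385, 0.1154, 0.1547]
tcp_rot: [-0.682, 0.682, 0.185, -0.186]
ft_force: [0.1, -0.7, -0.6]
grip_width: 1.003
```

```bash
python3 - <<'E'
from h import *
import cv2
go(0.4395,0.115,0.01,30.5)
c=read_camera("wrist"); cv2.imwrite("pics/w8.png",c["img"][:,:,::-1]);print(w2px(c,[.4395,.115,.035]))
cv2.imwrite("pics/w8c.png",cv2.resize(c["img"][140:290,220:420,::-1],None,fx=4,fy=4,interpolation=cv2.INTER_CUBIC))
np.savez("pics/w8.npz",**{k:c[k] for k in c if k!="img"})
E
```

```text
t 19.4 cur yaw 30.5 turn_y -0.001 rad (1 rows) | shift after turn [ 0.0009  0.1447 -0.0009] | shift now [ 0.0009  0.1447 -0.0009]
t 19.4 cur yaw 30.5 turn_y 3.141 rad (22 rows) | shift after turn [-0.0009  0.1447  0.0009] | shift now [ 0.0009  0.1447 -0.0009]
p [0.4385 0.1154 0.1547] down [-0.001 -0.    -1.   ] j6 -0.54 w 1.003 F [ 0.1 -0.7 -0.6]
[322.98200685 222.29636635]
```

View pics/w8c.png

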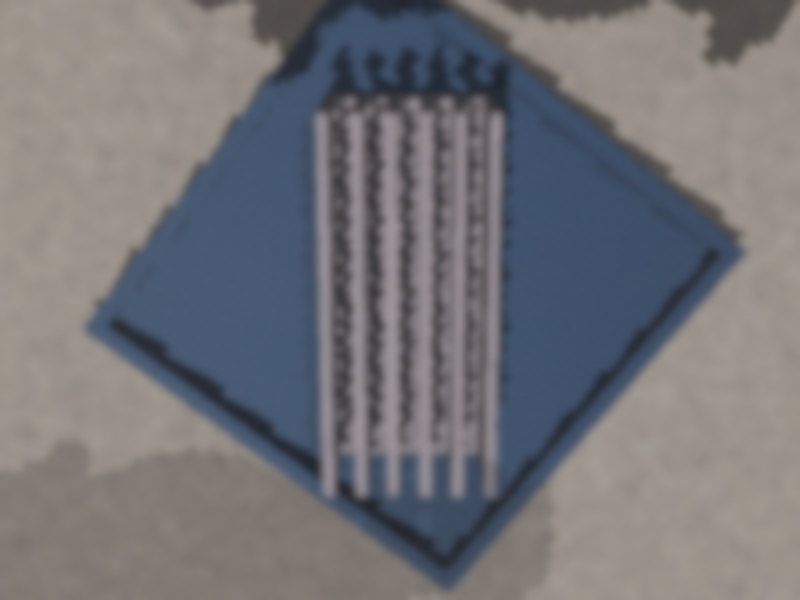

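```bash
python3 - <<'E'
from h import *
c=dict(np.load("pics/w8.npz"))
P=crop(c,[(315,112),(505,112),(496,496),(322,496)],220,140,4,.035);print(P.round(4),P.mean(0).round(4))
for a,b in((0,3),(1,2)): d=P[b]-P[a];print(np.hypot(*d[:2]),np.degrees(np.arctan2(d[1],d[0])))
Q=crop(c,[(93,325),(742,247),(447,585)],220,140,4,.009);print(Q.round(4),Q[:2].mean(0))
h=P.mean(0); go(h[0],h[1],.01,30.5)
E
```

```text
[[0.4007 0.1432 0.035 ]
 [0.4325 0.1619 0.035 ]
 [0.4728 0.0927 0.035 ]
 [0.4412 0.0741 0.035 ]] [0.4368 0.118  0.035 ]
0.08010778295480475 -59.60141193102555
0.08008797319807572 -59.751608072009525
[[0.3813 0.074  0.009 ]
 [0.4953 0.1615 0.009 ]
 [0.4814 0.0596 0.009 ]] [0.43829105 0.1177491  0.009     ]
t 19.5 cur yaw 30.4 turn_y -0.002 rad (1 rows) | shift after turn [0.     0.1449 0.0039] | shift now [-0.      0.1449  0.0039]
t 19.5 cur yaw 30.4 turn_y 3.140 rad (22 rows) | shift after turn [-0.      0.1449 -0.0039] | shift now [-0.      0.1449  0.0039]
p [0.4389 0.1147 0.1549] down [-0.001 -0.    -1.   ] j6 -0.54 w 0.998 F [-0.   0.2 -0.1]
```

The heat sink's top-face centre measures (0.437, 0.118), length 80.1 mm (given 80), yaw -59.7°. Next: descend and grip.

Request:
{"op": "step_arm", "data": {
  "targets": [
    [0, 0.02, 0.004, 0, 0, 0],
    [0, 0.025, 0, 0, 0, 0],
    [0, 0.025, 0, 0, 0, 0],
    [0, 0.025, 0, 0, 0, 0],
    [0, 0.02, 0, 0, 0, 0],
    [0, 0.015, 0, 0, 0, 0],
    [0, 0.01, 0, 0, 0, 0],
    [0, 0.005, 0, 0, 0, 0],
    [0, 0.002, 0, 0, 0, 0],
    [0, 0, 0, 0, 0, 0],
    [0, 0, 0, 0, 0, 0]
  ]
}}

```text
t: 20.6
position: [0.4379, 0.1185, 0.0093]
tcp_rot: [-0.682, 0.682, 0.186, -0.185]
ft_force: [0.2, -0.7, 0.5]
grip_width: 1.0
```

Request:
{"op": "step_arm", "data": {
  "targets": [
    [0, 0, 0, 0, 0, 0],
    [0, 0, 0, 0, 0, 0],
    [0, 0, 0, 0, 0, 0],
    [0, 0, 0, 0, 0, 0],
    [0, 0, 0, 0, 0, 0],
    [0, 0, 0, 0, 0, 0],
    [0, 0, 0, 0, 0, 0],
    [0, 0, 0, 0, 0, 0],
    [0, 0, 0, 0, 0, 0],
    [0, 0, 0, 0, 0, 0]
  ],
  "jaw": -1,
  "newtons": 50
}}

```text
t: 21.6
position: [0.4376, 0.1186, 0.0091]
tcp_rot: [-0.682, 0.682, 0.186, -0.186]
ft_force: [-1.1, -0.5, 5.2]
grip_width: 0.396
```

```bash
python3 - <<'E'
from h import *
go(0.4375,-0.1407,0.13,83)
E
```

```text
t 21.6 cur yaw 30.5 turn_y -0.917 rad (7 rows) | shift after turn [-0.2574 -0.1209 -0.0315] | shift now [-0.1316 -0.1209 -0.2234]
t 21.6 cur yaw 30.5 turn_y 2.225 rad (16 rows) | shift after turn [ 0.2574 -0.1209  0.0315] | shift now [-0.1316 -0.1209 -0.2234]
p [0.4376 0.1186 0.0091] down [ 0.001  0.    -1.   ] j6 -0.54 w 0.396 F [-1.1 -0.5  5.2]
```

Request:
{"op": "step_arm", "data": {
  "targets": [
    [0, -0.02, 0, 0, 0, 0],
    [0, -0.03, 0, 0, 0, 0],
    [0, -0.03, 0, 0, 0, 0],
    [0, -0.04, 0, 0, 0, 0],
    [0, 0, 0, 0, -0.131, 0],
    [0, 0, 0, 0, -0.131, 0],
    [0, 0, 0, 0, -0.131, 0],
    [0, 0, 0, 0, -0.131, 0],
    [0, 0, 0, 0, -0.131, 0],
    [0, 0, 0, 0, -0.131, 0],
    [0, 0, 0, 0, -0.131, 0],
    [-0.0368, 0, -0.0045, 0, 0, 0],
    [-0.0368, 0, -0.0045, 0, 0, 0],
    [-0.0368, 0, -0.0045, 0, 0, 0],
    [-0.0368, 0, -0.0045, 0, 0, 0],
    [-0.0368, 0, -0.0045, 0, 0, 0],
    [-0.0368, 0, -0.0045, 0, 0, 0],
    [-0.0368, 0, -0.0045, 0, 0, 0],
    [0, 0, 0, 0, 0, 0],
    [0, 0, 0, 0, 0, 0]
  ]
}}

```text
t: 23.6
position: [0.4367, -0.141, 0.128]
tcp_rot: [0.53, -0.529, -0.468, 0.468]
ft_force: [0.3, 0.1, -0.1]
grip_width: 0.392
```

```bash
python3 - <<'E'
from h import *
import cv2
go(0.4375,-0.1407,0.0091,83)
c=read_camera("wrist"); cv2.imwrite("pics/w9.png",c["img"][:,:,::-1]);print(w2px(c,[.4375,-.1407,.009]))
np.savez("pics/w9.npz",**{k:c[k] for k in c if k!="img"})
E
```

```text
t 23.6 cur yaw 82.9 turn_y -0.001 rad (1 rows) | shift after turn [ 0.0003  0.1189 -0.0009] | shift now [ 0.0003  0.1189 -0.0009]
t 23.6 cur yaw 82.9 turn_y 3.140 rad (22 rows) | shift after turn [-0.0003  0.1189  0.0009] | shift now [ 0.0003  0.1189 -0.0009]
p [ 0.4367 -0.141   0.128 ] down [-0.001  0.001 -1.   ] j6 -2.02 w 0.392 F [ 0.3  0.1 -0.1]
[322.11702534 223.22619589]
```

View pics/w9.png

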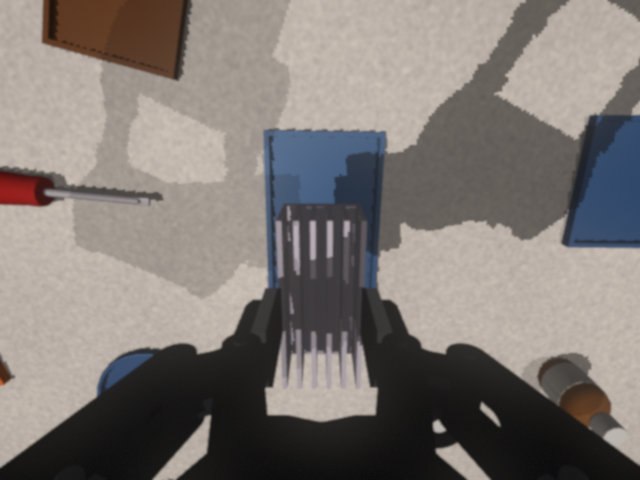

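The heat sink is held level and lengthwise over the long tray, whose far edge runs from (265,130) to (386,131). Next: lower it.

Request:
{"op": "step_arm", "data": {
  "targets": [
    [0, 0.02, -0.001, 0, 0, 0],
    [0, 0.025, 0, 0, 0, 0],
    [0, 0.025, 0, 0, 0, 0],
    [0, 0.02, 0, 0, 0, 0],
    [0, 0.012, 0, 0, 0, 0],
    [0, 0.008, 0, 0, 0, 0],
    [0, 0.005, 0, 0, 0, 0],
    [0, 0.003, 0, 0, 0, 0],
    [0, 0, 0, 0, 0, 0],
    [0, 0, 0, 0, 0, 0],
    [0, 0, 0, 0, 0, 0]
  ]
}}

```text
t: 24.75
position: [0.4386, -0.1414, 0.0112]
tcp_rot: [-0.529, 0.53, 0.469, -0.468]
ft_force: [0.2, 0.9, -1.1]
grip_width: 0.394
```

```bash
python3 - <<'E'
from h import *
go(0.4375,-0.1407,0.0091,83)
E
```

```text
t 24.8 cur yaw 83.0 turn_y 0.000 rad (1 rows) | shift after turn [0.0006 0.0021 0.0012] | shift now [0.0006 0.0021 0.0012]
t 24.8 cur yaw 83.0 turn_y -3.141 rad (22 rows) | shift after turn [-0.0006  0.0021 -0.0012] | shift now [0.0006 0.0021 0.0012]
p [ 0.4386 -0.1414  0.0112] down [ 0.001 -0.001 -1.   ] j6 -2.02 w 0.394 F [ 0.2  0.9 -1.1]
```

Request:
{"op": "step_arm", "data": {
  "targets": [
    [0, 0.001, 0, 0, 0, 0],
    [0, 0.0012, 0, 0, 0, 0],
    [0, 0, 0, 0, 0, 0],
    [0, 0, 0, 0, 0, 0]
  ]
}}

```text
t: 25.15
position: [0.4385, -0.1414, 0.0092]
tcp_rot: [-0.529, 0.53, 0.469, -0.469]
ft_force: [-2.7, 0.3, 4.6]
grip_width: 0.394
```

Request:
{"op": "step_arm", "data": {
  "targets": [
    [0, 0, 0, 0, 0, 0],
    [0, 0, 0, 0, 0, 0],
    [0, 0, 0, 0, 0, 0],
    [0, 0, 0, 0, 0, 0],
    [0, 0, 0, 0, 0, 0],
    [0, 0, 0, 0, 0, 0],
    [0, 0, 0, 0, 0, 0],
    [0, 0, 0, 0, 0, 0],
    [0, -0.02, 0, 0, 0, 0],
    [0, -0.03, 0, 0, 0, 0],
    [0, -0.04, 0, 0, 0, 0],
    [0, -0.05, 0, 0, 0, 0],
    [0, 0, 0, 0, 0, 0],
    [0, 0, 0, 0, 0, 0]
  ],
  "jaw": 1
}}

```text
t: 26.55
position: [0.4391, -0.1417, 0.1498]
tcp_rot: [-0.528, 0.531, 0.469, -0.468]
ft_force: [-0.0, 0.1, -0.9]
grip_width: 1.0
```

```bash
python3 - <<'E'
from h import *
import cv2
go(0.5675,0.306,0.155,-45.5)
c=read_camera("wrist"); cv2.imwrite("pics/w10.png",cv2.resize(c["img"][100:340,200:440,::-1],None,fx=2.5,fy=2.5))
np.savez("pics/w10.npz",**{k:c[k] for k in c if k!="img"})
E
```

```text
t 26.6 cur yaw 83.0 turn_y -0.898 rad (7 rows) | shift after turn [ 0.2293 -0.0057 -0.4054] | shift now [ 0.46   -0.0057 -0.0731]
t 26.6 cur yaw 83.0 turn_y 2.243 rad (16 rows) | shift after turn [-0.2293 -0.0057  0.4054] | shift now [ 0.46   -0.0057 -0.0731]
p [ 0.4391 -0.1417  0.1498] down [ 0.003 -0.002 -1.   ] j6 -2.02 w 1.000 F [-0.   0.1 -0.9]
```

View pics/w10.png

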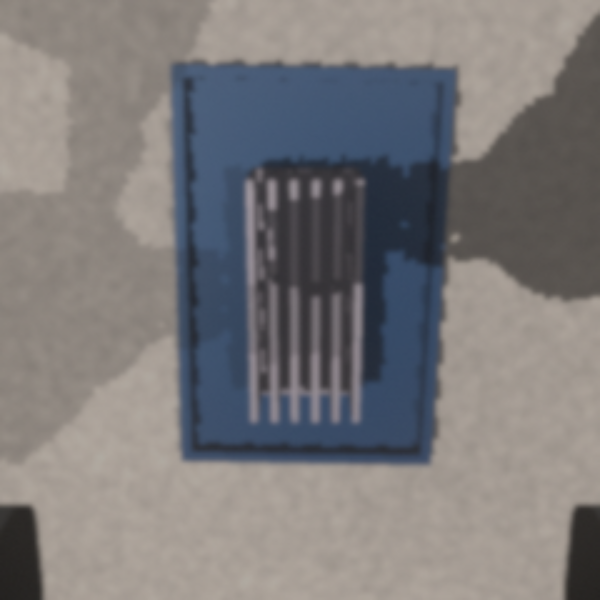

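```bash
python3 - <<'E'
from h import *
c=dict(np.load("pics/w10.npz"))
P=crop(c,[(246,180),(365,180),(361,423),(249,423)],200,100,2.5,.035);Q=crop(c,[(173,65),(458,70),(432,462),(183,458)],200,100,2.5,.009)
for A in(P,Q): print(A.mean(0).round(4),[(round(float(np.hypot(*(A[b]-A[a])[:2])),4),round(float(np.degrees(np.arctan2(*(A[b]-A[a])[1::-1]))),1)) for a,b in((0,3),(1,2),(0,1),(3,2))])
c=dict(np.load("pics/w4.npz"))
P=crop(c,[(291,197),(345,197),(347,247),(292,247)],0,0,1,.041);print("tr on mat",P.mean(0).round(4))
E
```

```text
[ 0.4385 -0.1417  0.035 ] [(0.0804, -7.4), (0.0804, -6.8), (0.0364, 83.0), (0.0373, 83.0)]
[ 0.4353 -0.1392  0.009 ] [(0.1387, -8.0), (0.1387, -8.0), (0.0919, 82.0), (0.0919, 82.0)]
tr on mat [0.5674 0.3054 0.041 ]
```

Request:
{"op": "step_arm", "data": {
  "targets": [
    [0, 0, 0, 0, 0.14, 0],
    [0, 0, 0, 0, 0.14, 0],
    [0, 0, 0, 0, 0.14, 0],
    [0, 0, 0, 0, 0.14, 0],
    [0, 0, 0, 0, 0.14, 0],
    [0, 0, 0, 0, 0.14, 0],
    [0, 0, 0, 0, 0.14, 0],
    [0, 0, 0, 0, 0.14, 0],
    [0, 0, 0, 0, 0.14, 0],
    [0, 0, 0, 0, 0.14, 0],
    [0, 0, 0, 0, 0.14, 0],
    [0, 0, 0, 0, 0.14, 0],
    [0, 0, 0, 0, 0.14, 0],
    [0, 0, 0, 0, 0.14, 0],
    [0, 0, 0, 0, 0.14, 0],
    [0, 0, 0, 0, 0.143, 0],
    [0, 0, 0, 0, 0, 0],
    [0, 0, 0, 0, 0, 0]
  ]
}}

```text
t: 28.4
position: [0.4373, -0.1406, 0.147]
tcp_rot: [0.653, -0.652, 0.273, -0.271]
ft_force: [0.3, 0.2, 0.2]
grip_width: 0.997
```

```bash
python3 - <<'E'
from h import *
go(0.568,0.306,0.155,-45.5)
E
```

```text
t 28.4 cur yaw -45.3 turn_y 0.003 rad (1 rows) | shift after turn [-0.2269 -0.0076  0.4062] | shift now [-0.2255 -0.0076  0.407 ]
t 28.4 cur yaw -45.3 turn_y -3.138 rad (22 rows) | shift after turn [ 0.2269 -0.0076 -0.4062] | shift now [-0.2255 -0.0076  0.407 ]
p [ 0.4373 -0.1406  0.147 ] down [-0.002  0.002 -1.   ] j6 0.22 w 0.997 F [0.3 0.2 0.2]
```

The heat sink is about 4 mm off the tray centre (limit 15 mm) and lengthwise within 1°. Next: back to the transformer.

Request:
{"op": "step_arm", "data": {
  "targets": [
    [-0.0188, 0, 0.0338, 0, 0, 0],
    [-0.0188, 0, 0.0338, 0, 0, 0],
    [-0.0188, 0, 0.0338, 0, 0, 0],
    [-0.0188, 0, 0.0338, 0, 0, 0],
    [-0.0188, 0, 0.0338, 0, 0, 0],
    [-0.0188, 0, 0.0338, 0, 0, 0],
    [-0.0188, 0, 0.0338, 0, 0, 0],
    [-0.0188, 0, 0.0338, 0, 0, 0],
    [-0.0188, 0, 0.0338, 0, 0, 0],
    [-0.0188, 0, 0.0338, 0, 0, 0],
    [-0.0188, 0, 0.0338, 0, 0, 0],
    [-0.0188, 0, 0.0338, 0, 0, 0],
    [0, 0, 0, 0, 0, 0],
    [0, 0, 0, 0, 0, 0]
  ]
}}

```text
t: 29.8
position: [0.5687, 0.3044, 0.1472]
tcp_rot: [-0.652, 0.653, -0.273, 0.272]
ft_force: [0.3, -0.6, -0.9]
grip_width: 1.004
```

```bash
python3 - <<'E'
from h import *
import cv2
go(0.568,0.306,0.012,-45.5)
c=read_camera("wrist"); cv2.imwrite("pics/w11.png",c["img"][:,:,::-1]);print(w2px(c,[.568,.306,.041]))
E
```

```text
t 29.8 cur yaw -45.3 turn_y 0.004 rad (1 rows) | shift after turn [-0.0016  0.1352  0.0009] | shift now [-0.0016  0.1352  0.0009]
t 29.8 cur yaw -45.3 turn_y -3.138 rad (22 rows) | shift after turn [ 0.0016  0.1352 -0.0009] | shift now [-0.0016  0.1352  0.0009]
p [0.5687 0.3044 0.1472] down [-0.002 -0.001 -1.   ] j6 1.10 w 1.004 F [ 0.3 -0.6 -0.9]
[319.12536683 223.9871783 ]
```

View pics/w11.png

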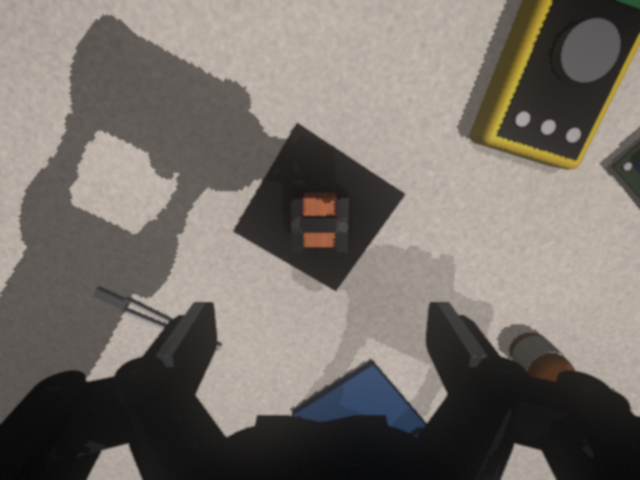

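The transformer is at (320,222), square to the jaws. Next: descend and grip.

Request:
{"op": "step_arm", "data": {
  "targets": [
    [-0.0015, 0.02, 0, 0, 0, 0],
    [0, 0.025, 0, 0, 0, 0],
    [0, 0.025, 0, 0, 0, 0],
    [0, 0.025, 0, 0, 0, 0],
    [0, 0.02, 0, 0, 0, 0],
    [0, 0.012, 0, 0, 0, 0],
    [0, 0.008, 0, 0, 0, 0],
    [0, 0.002, 0, 0, 0, 0],
    [0, 0, 0, 0, 0, 0],
    [0, 0, 0, 0, 0, 0]
  ]
}}

```text
t: 30.85
position: [0.5692, 0.3054, 0.0127]
tcp_rot: [0.653, -0.652, 0.273, -0.274]
ft_force: [-0.6, -0.7, -0.1]
grip_width: 1.001
```

Request:
{"op": "step_arm", "data": {
  "targets": [
    [0, 0, 0, 0, 0, 0],
    [0, 0, 0, 0, 0, 0],
    [0, 0, 0, 0, 0, 0],
    [0, 0, 0, 0, 0, 0],
    [0, 0, 0, 0, 0, 0],
    [0, 0, 0, 0, 0, 0],
    [0, 0, 0, 0, 0, 0],
    [0, 0, 0, 0, 0, 0],
    [0, 0, 0, 0, 0, 0],
    [0, 0, 0, 0, 0, 0]
  ],
  "jaw": -1
}}

```text
t: 31.85
position: [0.5688, 0.3054, 0.0122]
tcp_rot: [0.652, -0.652, 0.273, -0.274]
ft_force: [-0.4, 0.3, 5.9]
grip_width: 0.489
```

```bash
python3 - <<'E'
from h import *
go(0.439,0.1165,0.14,-45.5)
E
```

```text
t 31.9 cur yaw -45.5 turn_y 0.000 rad (1 rows) | shift after turn [ 0.0438 -0.1281 -0.2249] | shift now [ 0.0438 -0.1281 -0.2249]
t 31.9 cur yaw -45.5 turn_y -3.141 rad (22 rows) | shift after turn [-0.0438 -0.1281  0.2249] | shift now [ 0.0438 -0.1281 -0.2249]
p [0.5688 0.3054 0.0122] down [ 0.001  0.    -1.   ] j6 1.10 w 0.489 F [-0.4  0.3  5.9]
```

Request:
{"op": "step_arm", "data": {
  "targets": [
    [0, -0.02, 0, 0, 0, 0],
    [0, -0.03, 0, 0, 0, 0],
    [0, -0.04, 0, 0, 0, 0],
    [0, -0.04, 0, 0, 0, 0],
    [0.0073, 0, -0.0375, 0, 0, 0],
    [0.0073, 0, -0.0375, 0, 0, 0],
    [0.0073, 0, -0.0375, 0, 0, 0],
    [0.0073, 0, -0.0375, 0, 0, 0],
    [0.0073, 0, -0.0375, 0, 0, 0],
    [0.0073, 0, -0.0375, 0, 0, 0],
    [0, 0, 0, 0, 0, 0],
    [0, 0, 0, 0, 0, 0]
  ]
}}

```text
t: 33.05
position: [0.4375, 0.1158, 0.1405]
tcp_rot: [-0.652, 0.652, -0.274, 0.273]
ft_force: [-0.4, 0.3, -1.9]
grip_width: 0.493
```

```bash
python3 - <<'E'
from h import *
import cv2
go(0.439,0.1165,0.0122,-45.5)
c=read_camera("wrist"); cv2.imwrite("pics/w12.png",c["img"][:,:,::-1]);print(w2px(c,[.439,.1165,.009]))
E
```

```text
t 33.0 cur yaw -45.6 turn_y -0.001 rad (1 rows) | shift after turn [0.0007 0.1283 0.0017] | shift now [0.0007 0.1283 0.0017]
t 33.0 cur yaw -45.6 turn_y 3.140 rad (22 rows) | shift after turn [-0.0007  0.1283 -0.0017] | shift now [0.0007 0.1283 0.0017]
p [0.4375 0.1158 0.1405] down [-0.002  0.    -1.   ] j6 0.79 w 0.493 F [-0.4  0.3 -1.9]
[321.96394201 214.95960442]
```

View pics/w12.png

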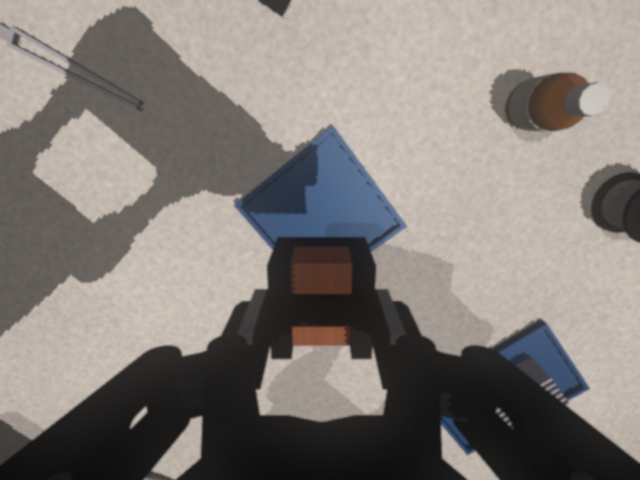

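The square tray's left and right corners are at (236,200) and (405,226). Their midpoint is (320,213), predicted (322,215). Next: lower and release.

Request:
{"op": "step_arm", "data": {
  "targets": [
    [0, 0.02, 0.001, 0, 0, 0],
    [0, 0.025, 0, 0, 0, 0],
    [0, 0.025, 0, 0, 0, 0],
    [0, 0.02, 0, 0, 0, 0],
    [0, 0.015, 0, 0, 0, 0],
    [0, 0.01, 0, 0, 0, 0],
    [0, 0.007, 0, 0, 0, 0],
    [0, 0.004, 0, 0, 0, 0],
    [0, 0.002, 0, 0, 0, 0],
    [0, 0, 0, 0, 0, 0],
    [0, 0, 0, 0, 0, 0],
    [0, 0, 0, 0, 0, 0]
  ]
}}

```text
t: 34.3
position: [0.4397, 0.1169, 0.0139]
tcp_rot: [0.652, -0.652, 0.273, -0.274]
ft_force: [-0.8, -0.9, -1.7]
grip_width: 0.493
```

```bash
python3 - <<'E'
from h import *
go(0.439,0.1165,0.0122,-45.5)
E
```

```text
t 34.3 cur yaw -45.5 turn_y 0.000 rad (1 rows) | shift after turn [-0.0002  0.0017 -0.0008] | shift now [-0.0002  0.0017 -0.0008]
t 34.3 cur yaw -45.5 turn_y -3.142 rad (22 rows) | shift after turn [0.0002 0.0017 0.0008] | shift now [-0.0002  0.0017 -0.0008]
p [0.4397 0.1169 0.0139] down [ 0.001  0.    -1.   ] j6 0.79 w 0.493 F [-0.8 -0.9 -1.7]
```

Request:
{"op": "step_arm", "data": {
  "targets": [
    [0, 0.001, 0, 0, 0, 0],
    [0, 0.001, 0, 0, 0, 0],
    [0, 0, 0, 0, 0, 0],
    [0, 0, 0, 0, 0, 0]
  ]
}}

```text
t: 34.7
position: [0.4395, 0.1169, 0.0121]
tcp_rot: [0.652, -0.652, 0.273, -0.273]
ft_force: [-2.6, -0.2, 6.0]
grip_width: 0.495
```

Request:
{"op": "step_arm", "data": {
  "targets": [
    [0, 0, 0, 0, 0, 0],
    [0, 0, 0, 0, 0, 0],
    [0, 0, 0, 0, 0, 0],
    [0, 0, 0, 0, 0, 0],
    [0, 0, 0, 0, 0, 0],
    [0, 0, 0, 0, 0, 0],
    [0, 0, 0, 0, 0, 0],
    [0, 0, 0, 0, 0, 0],
    [0, -0.02, 0, 0, 0, 0],
    [0, -0.03, 0, 0, 0, 0],
    [0, -0.04, 0, 0, 0, 0],
    [0, -0.05, 0, 0, 0, 0],
    [0, -0.05, 0, 0, 0, 0],
    [0, -0.05, 0, 0, 0, 0],
    [0, 0, 0, 0, 0, 0],
    [0, 0, 0, 0, 0, 0]
  ],
  "jaw": 1
}}

```text
t: 36.3
position: [0.44, 0.1169, 0.2527]
tcp_rot: [0.653, -0.652, 0.272, -0.274]
ft_force: [0.4, 0.1, -1.6]
grip_width: 1.002
```

```bash
python3 - <<'E'
from h import *
import cv2
go(0.439,0.1165,0.25,-45.5)
for n in("wrist","scene","top"):
    c=read_camera(n); cv2.imwrite(f"pics/f_{n}.png",c["img"][:,:,::-1]); np.savez(f"pics/f_{n}.npz",**{k:c[k] for k in c if k!="img"})
E
```

```text
t 36.3 cur yaw -45.5 turn_y 0.000 rad (1 rows) | shift after turn [-0.0004  0.0027 -0.001 ] | shift now [-0.0004  0.0027 -0.001 ]
t 36.3 cur yaw -45.5 turn_y -3.141 rad (22 rows) | shift after turn [0.0004 0.0027 0.001 ] | shift now [-0.0004  0.0027 -0.001 ]
p [0.44   0.1169 0.2527] down [ 0.003  0.    -1.   ] j6 0.79 w 1.002 F [ 0.4  0.1 -1.6]
```

View pics/f_wrist.png

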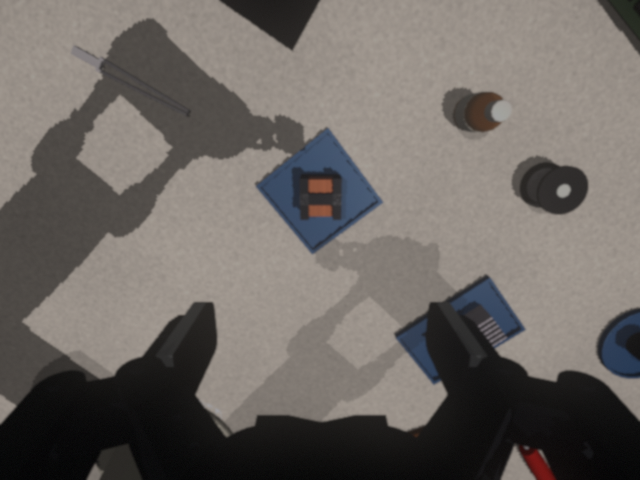

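View pics/f_scene.png

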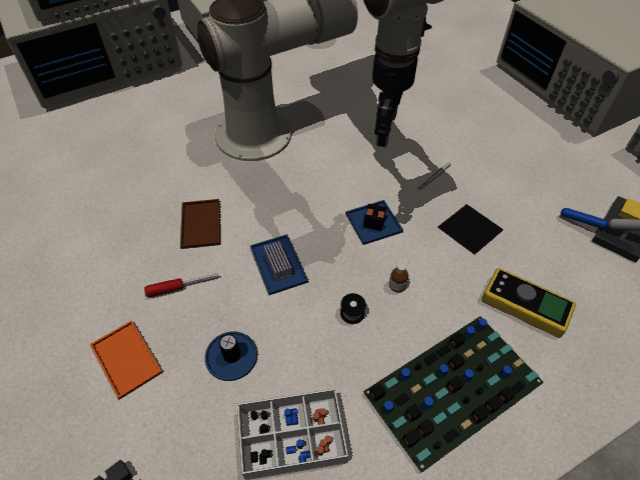

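View pics/f_top.png

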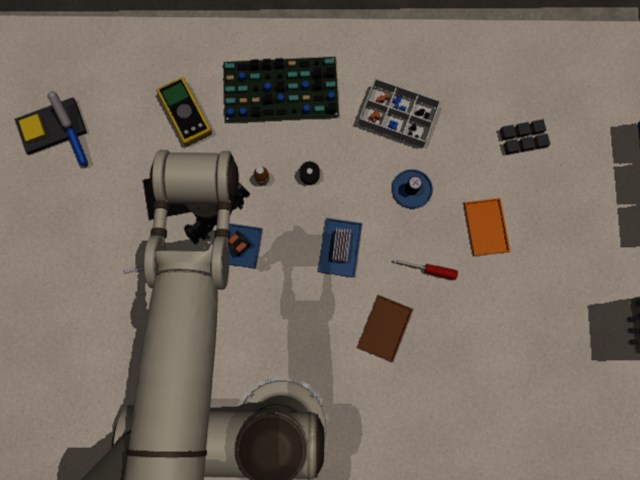

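The views show all three parts upright in their own trays: transformer (319,194) in wrist; capacitor (229,343) and heat sink (278,259) in scene. Bottle and reel look unmoved. One numeric check, then hand in.

```bash
python3 - <<'E'
from h import *
np.set_printoptions(precision=4,suppress=True)
c=dict(np.load("pics/f_wrist.npz"));S=dict(np.load("pics/f_scene.npz"));T=dict(np.load("pics/f_top.npz"))
Q=crop(c,[(257,186),(328,129),(382,200),(313,252)],0,0,1,.009).mean(0); P=crop(c,[(295,170),(341,173),(341,218),(299,218)],0,0,1,.041).mean(0)
print("tr",P,"sq",Q,np.hypot(*(P-Q)[:2]))
print("cap",px2w(T,415,183,.062),px2w(S,229,342,.062),"round .593 -.3237")
print("bottle",px2w(T,260,169.5,.075),"reel",px2w(T,309,170,.038))
print(sign_off())
E
```

```text
tr [0.4411 0.1204 0.041 ] sq [0.439  0.1168 0.009 ] 0.00417439058586729
cap [ 0.5893 -0.3226  0.062 ] [ 0.5944 -0.3199  0.062 ] round .593 -.3237
bottle [0.6156 0.0607 0.075 ] reel [ 0.6276 -0.0598  0.038 ]
the job is handed in; nothing more can be done
None
```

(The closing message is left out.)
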